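# Wind up the kitchen timer and set it back to the mark

### The job

Wind the red dial of the kitchen timer clockwise (seen from above) all the way to its end stop, then turn it back until the white line on the dial stands over the blue tab on the base, and let go. The timer stands loose on smooth marble and its dial is stiff: while you turn, press it down with about 15 to 20 N (never over 35 N) so that its white base neither spins nor slides, and leave the other things on the worktop alone.

Things in the scene. Friction and masses are not known exactly. Their poses are not given: they have to be found in the camera images.
- timer: Loose round wind-up kitchen timer, 62 mm across, 53 mm tall, 0.14 kg, upright on the marble board. White base (radius 30.5 mm) from 0 to 26 mm above the underside, red domed dial above it (27 to 53 mm), turning about the vertical middle axis. Origin: centre of the underside, z up. Pressed down with 14 to 22 N it holds while the dial turns; it is rigid, so a few tenths of a millimetre change the push by several N; over 35 N on the board is too hard.
- timer_dial (a joint): Angle of the red dial on its base, rad, 0 to 5.76 (end stop, fully wound); grows clockwise seen from above. Starts between 3.0 and 3.9; the white line stands over the blue tab at 4.55. It takes about 0.08 to 0.1 N m to turn and stays where it is left; unpressed, or turned on against the stop, the whole timer slips round instead.
- line_end (a point): Lower end of the thin white line that runs from the crown of the red dial down to its rim; 30 mm from the timer's axis, 30 mm above the underside; it turns with the dial.
- tab (a point): Outer end of the small blue tab (16 mm long, 10 mm wide, 9 mm thick, 14 to 23 mm above the timer's underside) that sticks out of the white base; 46 mm from the timer's axis. It marks where the white line shall stand.
- board: Fixed marble board, 180 x 260 mm, 16 mm thick, under the timer. Origin: centre of its underside (on the worktop); x along the 180 mm side, y along the 260 mm side.
- mug: Cream mug with green and brown bands, 83 x 115 x 90 mm, bystander. Origin: centre of the underside.
- tin: Low round tin with a fruit label, 75 mm across, 58 mm tall, bystander. Origin: centre of the underside.
- lime: Lime, 57 x 46 x 45 mm, lying loose, bystander. Origin: its underside.
- shaker: Small glass salt shaker with a grey top, 44 mm across, 90 mm tall, bystander. Origin: centre of the underside.
- pepper_mill: Dark wooden pepper mill, 58 mm across, 165 mm tall, bystander. Origin: centre of the underside.
- capsule_red: Red coffee capsule, 37 mm across, 29 mm tall, bystander. Origin: centre of the underside.
- capsule_blue: Blue coffee capsule, 37 mm across, 29 mm tall, bystander. Origin: centre of the underside.
- dial_grip (a point): On the timer's axis, 31 mm above its underside: level for the fingertips on the dial. The dial's flank is nearly vertical from 27 mm (radius 30 mm) to 36 mm (radius 29.5 mm), then curves in (radius 26 mm at 44 mm, 18 mm at 50 mm). Ends of the fingers 29 to 33 mm above the underside, grip about 35 N; below 27 mm they clamp the base too.

How it is judged (in metres and radians):
On the way, in this order (a step that is already met when the one before it is completed fails the run):
1. the dial is wound clockwise to its end stop (within 0.1 rad) (value of joint timer_dial above 5.66 rad), for 0.1 s.
2. the dial is turned back until the white line stands over the blue tab (within 0.12 rad) (value of joint timer_dial between 4.43 and 4.67 rad), for 0.2 s.
At the end, for the whole second after the job is handed in: The white line stands over the blue tab within 0.12 rad (dial joint 4.43 to 4.67); the timer stands upright and at rest, its base and its blue tab within 15 mm of where they were at the start (all of step 2 and distance of each of tab, timer from where it was at the start of the episode below 0.015 m and angle between timer's own z axis and vertical below 0.1 rad and linear speed of timer below 0.02 m/s); the robot touches nothing.
It fails at once if the timer's base slips round or slides: its blue tab is more than 15 mm from where it was (distance of tab from where it was at the start of the episode above 0.015 m).
It fails at once if the timer is pressed onto the board with more than 35 N (contact force between timer and board above 35 N).
It fails at once if a bystander (mug, tin, lime, shaker, pepper mill, capsules) is moved more than 30 mm (distance of any of mug, tin, lime, shaker, pepper_mill, capsule_red, capsule_blue from where it was at the start of the episode above 0.03 m).
It also fails if it takes over 72 s, if anything falls off the work surface, if the arm or the gripper's body presses on something with over 40 N, if the wrist force passes 120 N, or if a joint passes its speed limit or range.

### The arm

A 6-joint arm with a two-finger parallel gripper is mounted at the origin on a cart in front of the work surface, level with it; the furniture and walls round the work are solid. World frame = base frame: x ahead of the robot, y to its left, z up, the work surface at z = 0. Lengths are in mm, angles in rad, forces in N, time in s.
With the tool pointing down it reaches from about 275 to 750 mm from the base axis. Payload 10.2 kg.
Tool frame: the origin (TCP) lies on the centre line of the jaws, within the pads' length; the fingertips stand 17 mm ahead of it and the grasp point (between the pads) lies 2 mm behind it; z points along the fingers, y is the line along which they close (so a half turn about z gives the same grasp; the last joint's range is limited). The gripper opens to 85 mm and grips with 20 to 120 N. Pads are 22 mm wide; open, the fingers measure 114 mm over their backs; the gripper's body (76 mm by 85 mm) begins 54 mm behind the grasp point. The pads swing forward as they close: fully open they stand 13 mm farther back than shut.
Start: joints at [-0.223, 0.313, 1.498, -0, 1.331, -0.223], TCP at [525.006, -0.014, 248.294] pointing down, gripper open.
Joint ranges: [-2.94, 2.94], [-0.97, 2.17], [0.19, 2.56], [-1.23, 4.37], [0.02, 3.11], [-2.88, 2.88]. Speed limits (rad/s): [2.39, 2.39, 3.01, 3.14, 3.14, 3.14].

### API

Orientations are given as a unit quaternion [w, x, y, z].
In Python, from rig import ctrl gives the robot as it stands. The module is installed in compiled form; this text tells all that it offers.
- The arm moves only by the shell command python3 -m jog 'ROWS' [FORCE]. ROWS is JSON, a list of rows, each an object with "delta_pos": the shift along the world's x, y, z in mm, a list of three; "angular": the turn, a rotation vector about the world's x, y, z in rad, a list of three; "fingers": the opening, from 0 (shut) to 1 (fully open). In form: [{"delta_pos": [tx, ty, tz], "angular": [rx, ry, rz], "fingers": fingers}, ...]. A call has 1 to 10 rows; each row is the pose to reach, as a shift and turn from the pose commanded when the call began; what a row does not reach only later rows make up. A row lasts 1/8 s, in which the tool goes at most 62.5 mm and 10.7 degrees, less where a joint would pass 70% of its speed; a pose out of reach is approached as far as the arm can. A call with a gripper value outside its range is refused whole. The fingers move at their own pace and stop on an object; FORCE is the grip in N (left out, the last holds). Time passes only in rows, so rows that repeat a pose let the fingers close. It gives the time, the measured TCP pose, the force, the opening and the grip force at its end, in the units of the state.
- ctrl.sense(): the state, without advancing time (a new reading comes with each control period).
- ctrl.capture(name): name is "scene" or "side" or "wrist"; returns a dict with "pixels" (480x640x3 uint8, blue, green, red), "fx", "fy", "cx", "cy" (pixels), "R" (3x3) and "t" (3): a world point X has camera coordinates R X + t. Camera axes: x right, y down, z forward; pixel columns grow to the right and rows downward; lengths in mm; the calibration is good to about 2 mm. A picture is of the moment at which its call begins. There is no depth.
- ctrl.finish_job(): hands the job in; it is judged then, once.
The state is a dict: "time_s": time; "joints": joint angles; "dq": joint speeds; "tau": joint torques, N m; "eef_pos": TCP position; "ee_rot": TCP orientation; "force": force on the tool from outside, world axes, zero at the start; "wrist_torque": the same for the moment, N m; "grip_width": opening from 0.0 (shut) to 1.0 (fully open); "grip_force": force on a finger pad.
Only numpy, scipy, OpenCV 4.12 (cv2) and the standard library are available. Lean on these libraries where they do the work, as an engineer would, in place of code of your own. Each camera call takes 0.05 s, during which the arm holds its last target. There are 200 camera calls.

## Working session

There is one attempt and no reset: what is moved stays moved. The work goes in short steps, Python scripts to look and compute and a shell command to move; the robot and the scene stay as the last step left them, time stands still between calls to the robot, and variables do not carry over. Pictures are saved under pics/ and viewed, at most 10 in all, crops included, and the job is handed in when it is done.

```bash
mkdir -p pics; python3 - <<'E'
from rig import ctrl
import cv2,numpy as np,pickle
d={}
for n in("scene","side","wrist"):
    d[n]=ctrl.capture(n); cv2.imwrite(f"pics/{n}0.png",d[n]["pixels"])
    print(n,d[n]["fx"],d[n]["cx"],d[n]["cy"],np.round(-np.array(d[n]["R"]).T@d[n]["t"]))
pickle.dump(d,open("c0.pkl","wb"))
cv2.imwrite("pics/both0.png",cv2.resize(np.hstack([d["scene"]["pixels"],d["side"]["pixels"]]),(800,300)))
print(ctrl.sense())
E
```

```text
scene 592.9498461365989 322.13608298863926 232.34031025270428 [ -34. -671. 1030.]
side 520.199755591761 316.37231160125776 250.45350681299985 [-397.  707.  835.]
wrist 411.2198342362558 315.3219494038744 238.37770295071823 [524.  69. 373.]
{'time_s': 0.15, 'joints': array([-2.23399735e-01,  3.13297075e-01,  1.49822085e+00, -1.46394771e-07,
        1.33099906e+00, -2.23415809e-01]), 'dq': array([ 2.98072666e-04, -6.11863419e-04, -3.46599584e-03,  5.20973895e-05,
        1.34402652e-03,  1.08943287e-04]), 'tau': array([ 1.79854873e-03, -4.12368500e+01, -2.59796566e+01, -1.57318855e-04,
        3.17765021e-03, -3.62555340e-05]), 'eef_pos': array([5.24835987e+02, 2.52011364e-02, 2.47894722e+02]), 'ee_rot': array([-3.91048176e-04,  7.07101010e-01,  7.07112401e-01, -2.46337122e-04]), 'force': array([ 0.56236478, -0.29231276,  0.51183904]), 'wrist_torque': array([-0.03642725, -0.03869952,  0.02682665]), 'grip_force': 0.0, 'grip_width': 1.0014236438622717}
```

View pics/scene0.png

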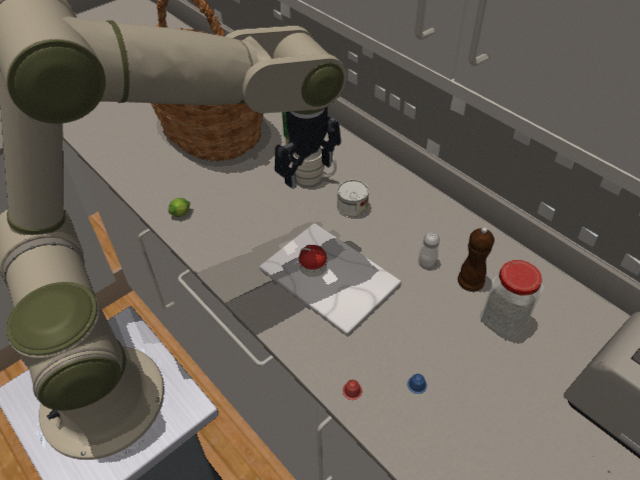

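View pics/wrist0.png

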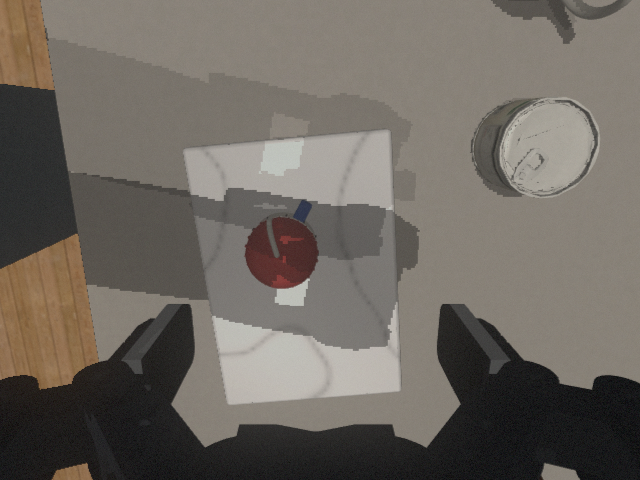

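The scene view shows the timer on the board at (313,257), with the tin, the mug and the other bystanders well clear. In the wrist view the dial centre is near (282,253). The blue tab points to (304,210), and the white line runs from (277,255) to (271,220), so the line is about 0.75 rad counter-clockwise of the tab.

```bash
cat >h.py <<'E'
import cv2,numpy as np
def ray(c,u,v,z):
    R=np.array(c["R"]);t=np.array(c["t"]).ravel();o=-R.T@t
    d=R.T@np.array([(u-c["cx"])/c["fx"],(v-c["cy"])/c["fy"],1]);return o+d*(z-o[2])/d[2]
def masks(c):
    h=cv2.cvtColor(c["pixels"],cv2.COLOR_BGR2HSV)
    red=cv2.inRange(h,(0,120,40),(8,255,255))|cv2.inRange(h,(170,120,40),(180,255,255))
    blue=cv2.inRange(h,(105,110,40),(130,255,255));return red,blue
def biggest(m,near=None):
    cs=[k for k in cv2.findContours(m,cv2.RETR_EXTERNAL,cv2.CHAIN_APPROX_NONE)[0] if cv2.contourArea(k)>15]
    if near is not None: cs=[k for k in cs if np.hypot(*(k.reshape(-1,2).mean(0)-near))<80]
    return max(cs,key=cv2.contourArea)
E
python3 - <<'E'
import pickle,numpy as np,cv2
from h import *
d=pickle.load(open("c0.pkl","rb"))
c=d["wrist"];r,b=masks(c)
k=biggest(r);(u,v),rad=cv2.minEnclosingCircle(k);print("dial px",u,v,rad)
C=ray(c,u,v,16+30);E=ray(c,u+rad,v,46);print("centre",C,"radius",E-C)
kb=biggest(b,(u,v));pts=np.array([ray(c,*p,16+23) for p in kb.reshape(-1,2)])
D=np.linalg.norm(pts[:,:2]-C[:2],axis=1);print("tab r",D.min(),D.max());m=pts[:,:2].mean(0)-C[:2];ta=np.arctan2(m[1],m[0])
# line: bright unsaturated px inside the dial circle
h=cv2.cvtColor(c["pixels"],cv2.COLOR_BGR2HSV);M=np.zeros(r.shape,np.uint8);cv2.circle(M,(int(u),int(v)),int(rad*.95),255,-1)
w=cv2.inRange(h,(0,0,70),(180,80,255))&M;kl=biggest(w);P=kl.reshape(-1,2);i=np.argmax(np.hypot(P[:,0]-u,P[:,1]-v))
print("line tip px",P[i],"area",cv2.contourArea(kl));L=ray(c,*P[i],46)-C;la=np.arctan2(L[1],L[0]);print("tab az",ta,"line az",la,np.hypot(*L[:2]),"dial",4.55-(la-ta))
# tri check with scene/side
for n,near in(("scene",(313,257)),("side",None)):
    c=d[n];r,b=masks(c)
    try:
        k=biggest(r,near);q=cv2.moments(k);uu,vv=q["m10"]/q["m00"],q["m01"]/q["m00"];print(n,uu,vv,ray(c,uu,vv,16+38))
    except Exception as e: print(n,e)
im=d["wrist"]["pixels"][180:300,220:360];cv2.imwrite("pics/crop0.png",cv2.resize(im,None,fx=5,fy=5,interpolation=2)[:600])
E
```

```text
dial px 276.5 260.5 32.03913879394531
centre [491.12003312 -43.20598725  46.        ] radius [26.91975492  0.03977682  0.        ]Traceback (most recent call last):
  File "<stdin>", line 7, in <module>
  File "h.py", line 12, in biggest
    return max(cs,key=cv2.contourArea)
ValueError: max() iterable argument is empty
```

```bash
sed -i 's/(0,120,40),(8/(0,90,30),(10/; s/(170,120,40)/(168,90,30)/; s/(105,110,40)/(105,80,25)/' h.py
cat >m.py <<'E'
import pickle,numpy as np,cv2,sys
from h import *
def fit(c,near,zb=16,rmax=None):
    r,b=masks(c)
    r=cv2.morphologyEx(r,cv2.MORPH_CLOSE,np.ones((9,9)));k=biggest(r,near);h=cv2.convexHull(k)
    rim=np.array([ray(c,*p,zb+32)[:2] for p in h.reshape(-1,2)],np.float32)
    (x,y),R=cv2.minEnclosingCircle(rim);C=np.array([x,y]);print("centre",C,"R",R)
    kb=biggest(b,near);pts=np.array([ray(c,*p,zb+23)[:2] for p in kb.reshape(-1,2)])-C
    D=np.hypot(*pts.T);m=pts.mean(0);ta=np.arctan2(m[1],m[0]);print("tab r",D.min(),D.max(),"az",ta,"end",C+46*m/np.hypot(*m))
    hs=cv2.cvtColor(c["pixels"],cv2.COLOR_BGR2HSV);M=np.zeros(r.shape,np.uint8);cv2.fillPoly(M,[h],255)
    w=cv2.inRange(hs,(0,0,60),(180,85,255))&M
    v,u=np.nonzero(w);P=np.array([ray(c,a,bb,zb+32)[:2] for a,bb in zip(u,v)])-C
    rr=np.hypot(*P.T);s=(rr>19)&(rr<29);P=P[s]
    az=np.arctan2(P[:,1],P[:,0]);md=np.median(az);la=md+np.median(((az-md)+np.pi)%(2*np.pi)-np.pi)
    print("line n",s.sum(),"az",la,"spread",np.percentile(az,[10,90]),"dial",4.55-(((la-ta)+np.pi)%(2*np.pi)-np.pi))
E
python3 - <<'E'
import pickle;from m import *
d=pickle.load(open("c0.pkl","rb"));c=d["wrist"]
im=cv2.resize(c["pixels"][190:300,220:360],None,fx=5,fy=5,interpolation=2);cv2.imwrite("pics/crop0.png",im)
h=cv2.cvtColor(c["pixels"],cv2.COLOR_BGR2HSV);print(h[210,303],h[214,302],h[232,270],h[253,300])
fit(c,(282,253))
for n,near in(("scene",(313,257)),):
    k=biggest(masks(d[n])[0],near);q=cv2.moments(k);print(n,ray(d[n],q["m10"]/q["m00"],q["m01"]/q["m00"],16+38))
E
```

```text
[113  89  77] [114  84  76] [23 22 92] [  1 112  75]
centre [495.09466553 -36.14125824] R 30.8662166595459
tab r 30.96001964187026 45.74044605225797 az 1.0960200423972355 end [516.12308193   4.77091236]
line n 81 az 1.961636587855863 spread [1.87072355 2.07101672] dial 3.684383454541372
scene [491.9366041  -39.55193482  54.        ]
```

View pics/crop0.png

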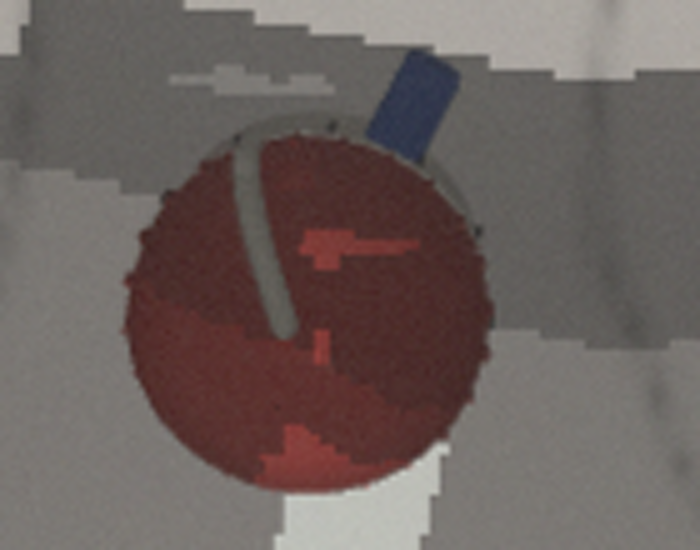

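The crop shows the line's lower end at (269.6,218.4) and the tab's outer end at (306,201) in full-frame pixels. Radii agree with the given sizes: dial 30.9 mm, tab 31 to 45.7 mm. The centre is about (495,-37) and the dial about 3.68. Next I lightly touch a free part of the board with the fingers at dial width, to find the real fingertip level.

```bash
python3 -m jog '[{"delta_pos":[-10,-60,-60],"angular":[0,0,0],"fingers":0.7},{"delta_pos":[-20,-120,-110],"angular":[0,0,0],"fingers":0.7},{"delta_pos":[-20,-125,-160],"angular":[0,0,0],"fingers":0.7},{"delta_pos":[-20,-125,-200],"angular":[0,0,0],"fingers":0.7},{"delta_pos":[-20,-125,-206],"angular":[0,0,0],"fingers":0.7},{"delta_pos":[-20,-125,-206],"angular":[0,0,0],"fingers":0.7}]' 35
python3 - <<'E'
from rig import ctrl;from m import *
c=ctrl.capture("wrist");cv2.imwrite("pics/w1.png",c["pixels"]);s=ctrl.sense();print(s["eef_pos"],s["force"],s["grip_width"])
E
```

```text
time_s: 0.9
eef_pos: [505.8, -124.9, 43.7]
ee_rot: [0.001, 0.707, 0.707, 0.0]
force: [0.1, 0.2, 1.1]
grip_width: 0.702
grip_force: 0.0
[ 506.21190448 -124.99009219   44.40783881] [-0.10815369 -0.28934594  0.73920601] 0.7021944004126326
```

View pics/w1.png

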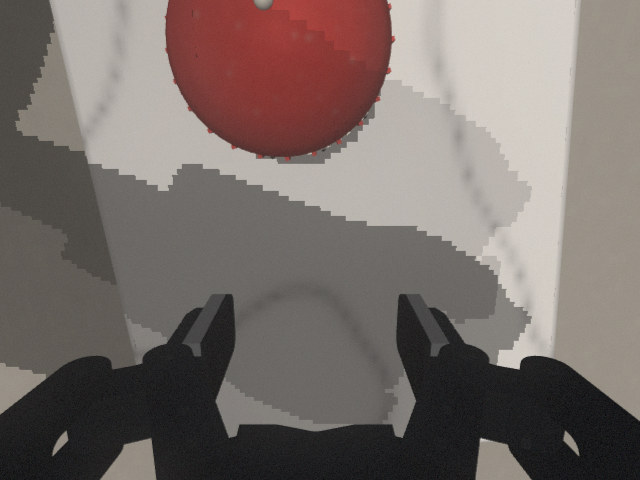

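The view shows only clear board under the fingers, and the dial is well ahead of them (its lower edge is at row 158). I go down slowly.

```bash
python3 -m jog '[{"delta_pos":[0,0,-4],"angular":[0,0,0],"fingers":0.7},{"delta_pos":[0,0,-7],"angular":[0,0,0],"fingers":0.7},{"delta_pos":[0,0,-7],"angular":[0,0,0],"fingers":0.7}]'
for i in 1 2; do :; done
python3 -m jog '[{"delta_pos":[0,0,-1],"angular":[0,0,0],"fingers":0.7},{"delta_pos":[0,0,-1],"angular":[0,0,0],"fingers":0.7}]'
python3 -m jog '[{"delta_pos":[0,0,-1],"angular":[0,0,0],"fingers":0.7},{"delta_pos":[0,0,-1],"angular":[0,0,0],"fingers":0.7}]'
```

```text
time_s: 1.32
eef_pos: [505.1, -124.9, 35.5]
ee_rot: [0.0, 0.707, 0.707, 0.0]
force: [-0.4, -0.6, 0.9]
grip_width: 0.702
grip_force: 0.0
time_s: 1.58
eef_pos: [505.0, -125.0, 34.3]
ee_rot: [-0.0, 0.707, 0.707, -0.0]
force: [-0.5, 0.1, -0.0]
grip_width: 0.699
grip_force: 0.0
time_s: 1.82
eef_pos: [505.0, -125.0, 33.2]
ee_rot: [-0.0, 0.707, 0.707, -0.0]
force: [1.0, 1.1, -0.6]
grip_width: 0.703
grip_force: 0.0
```

```bash
python3 -m jog '[{"delta_pos":[0,0,-1],"angular":[0,0,0],"fingers":0.7},{"delta_pos":[0,0,-1],"angular":[0,0,0],"fingers":0.7}]' | grep -E "eef|force:"
python3 -m jog '[{"delta_pos":[0,0,-1],"angular":[0,0,0],"fingers":0.7},{"delta_pos":[0,0,-1],"angular":[0,0,0],"fingers":0.7}]'| grep -E "eef|force:"
```

```text
eef_pos: [505.0, -125.0, 32.2]
force: [0.3, 0.6, 0.4]
grip_force: 0.0
eef_pos: [505.0, -125.0, 31.2]
force: [0.6, -1.3, -0.1]
grip_force: 0.0
```

```bash
python3 -m jog '[{"delta_pos":[0,0,-1],"angular":[0,0,0],"fingers":0.7},{"delta_pos":[0,0,-1],"angular":[0,0,0],"fingers":0.7}]' | grep -E "eef|force:"
python3 -m jog '[{"delta_pos":[0,0,-1],"angular":[0,0,0],"fingers":0.7},{"delta_pos":[0,0,-1],"angular":[0,0,0],"fingers":0.7}]'| grep -E "eef|force:"
```

```text
eef_pos: [505.0, -125.0, 30.2]
force: [-0.9, -0.3, 0.0]
grip_force: 0.0
eef_pos: [505.0, -125.0, 29.2]
force: [0.7, -0.3, -0.7]
grip_force: 0.0
```

```bash
python3 -m jog '[{"delta_pos":[0,0,-1],"angular":[0,0,0],"fingers":0.7},{"delta_pos":[0,0,-1],"angular":[0,0,0],"fingers":0.7}]' | grep -E "eef|force:"
python3 -m jog '[{"delta_pos":[0,0,-0.5],"angular":[0,0,0],"fingers":0.7},{"delta_pos":[0,0,-0.5],"angular":[0,0,0],"fingers":0.7}]'| grep -E "eef|force:"

```

```text
eef_pos: [505.0, -125.0, 28.2]
force: [-0.1, 0.4, 0.0]
grip_force: 0.0
eef_pos: [505.0, -125.0, 28.0]
force: [-1.0, -0.3, 4.9]
grip_force: 2.0
```

Contact comes at TCP z = 28.1, so the fingertips stand 12.1 mm ahead of the TCP at dial width. For tips 31 mm above the timer's underside, the TCP goes to z ≈ 59. I lift, open the gripper and look again from nearer.

```bash
python3 -m jog '[{"delta_pos":[0,0,50],"angular":[0,0,0],"fingers":1},{"delta_pos":[0,0,100],"angular":[0,0,0],"fingers":1},{"delta_pos":[-8,40,142],"angular":[0,0,0],"fingers":1},{"delta_pos":[-8,65,142],"angular":[0,0,0],"fingers":1},{"delta_pos":[-8,65,142],"angular":[0,0,0],"fingers":1},{"delta_pos":[-8,65,142],"angular":[0,0,0],"fingers":1},{"delta_pos":[-8,65,142],"angular":[0,0,0],"fingers":1}]'
python3 - <<'E'
from rig import ctrl;from m import *
c=ctrl.capture("wrist");cv2.imwrite("pics/w2.png",c["pixels"]);pickle.dump(c,open("c2.pkl","wb"));print(ctrl.sense()["eef_pos"])
k=biggest(cv2.morphologyEx(masks(c)[0],cv2.MORPH_CLOSE,np.ones((9,9))));print(cv2.minEnclosingCircle(k))
fit(c,np.array(cv2.minEnclosingCircle(k)[0]))
E
```

```text
time_s: 4.2
eef_pos: [496.9, -60.8, 169.3]
ee_rot: [-0.0, 0.707, 0.707, -0.0]
force: [-0.7, 0.5, -0.9]
grip_width: 1.003
grip_force: 0.0
[496.96459551 -60.7197654  169.39490613]
((313.8360900878906, 196.487548828125), 50.731258392333984)
centre [495.19024658 -36.28835297] R 30.792449951171875
tab r 30.442901817146925 45.866343781181754 az 1.0960632781647426 end [516.2168941    4.62472678]
line n 145 az 1.908972286979151 spread [1.82711086 1.99342244] dial 3.7370909911855916
```

View pics/w2.png

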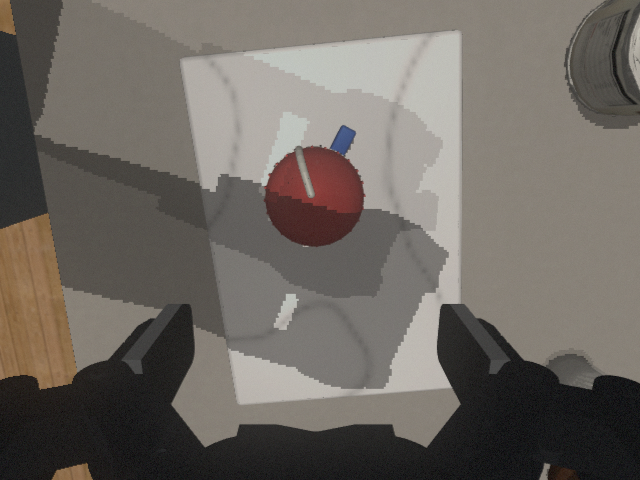

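The dial appears at (314,196), the tab at (344,138) and the line's lower end at (299,150). The centre (495.2,-36.3) repeats the first measurement. I descend around the dial with the fingers open.

```bash
python3 -m jog '[{"delta_pos":[-1.8,24,-20],"angular":[0,0,0],"fingers":1},{"delta_pos":[-1.8,24,-60],"angular":[0,0,0],"fingers":1},{"delta_pos":[-1.8,24,-95],"angular":[0,0,0],"fingers":1},{"delta_pos":[-1.8,24,-110.5],"angular":[0,0,0],"fingers":1},{"delta_pos":[-1.8,24,-110.5],"angular":[0,0,0],"fingers":1},{"delta_pos":[-1.8,24,-110.5],"angular":[0,0,0],"fingers":1},{"delta_pos":[-1.8,24,-110.5],"angular":[0,0,0],"fingers":1}]' 35
python3 -c "
from rig import ctrl
s=ctrl.sense();print(s['eef_pos'],s['joints'],s['wrist_torque'],s['force'])"
```

```text
time_s: 5.12
eef_pos: [495.8, -36.2, 60.3]
ee_rot: [0.001, 0.707, 0.707, 0.0]
force: [-0.0, 0.6, 0.2]
grip_width: 0.999
grip_force: 0.0
[495.7869135  -36.24092573  60.33909846] [-3.09106205e-01  4.92544903e-01  1.79082832e+00 -7.26467485e-06
  8.56166576e-01 -3.09074899e-01] [-0.01149789 -0.00134643 -0.01018264] [-0.01416741  0.57754699  0.22538399]
```

```bash
python3 -m jog '[{"delta_pos":[-0.3,0,-0.5],"angular":[0,0,0],"fingers":0.72},{"delta_pos":[-0.3,0,-0.5],"angular":[0,0,0],"fingers":0.66},{"delta_pos":[-0.3,0,-0.5],"angular":[0,0,0],"fingers":0.6},{"delta_pos":[-0.3,0,-0.5],"angular":[0,0,0],"fingers":0.6},{"delta_pos":[-0.3,0,-0.5],"angular":[0,0,0],"fingers":0.6},{"delta_pos":[-0.3,0,-0.5],"angular":[0,0,0],"fingers":0.6}]' 35
python3 -c "
from rig import ctrl
s=ctrl.sense();print(s['eef_pos'],s['wrist_torque'],s['force'])"
```

```text
time_s: 5.88
eef_pos: [495.2, -36.1, 59.6]
ee_rot: [0.0, 0.707, 0.707, 0.0]
force: [-3.6, 0.2, 8.0]
grip_width: 0.649
grip_force: 35.5
[495.19646275 -36.07879807  59.62219188] [ 0.11525941  0.32413888 -0.09333573] [-3.61805798  0.17297601  7.99019303]
```

The dial is gripped at 35 N and already pressed with 8 N. I raise the push in small steps.

```bash
python3 -m jog '[{"delta_pos":[0,0,-0.3],"angular":[0,0,0],"fingers":0.6},{"delta_pos":[0,0,-0.3],"angular":[0,0,0],"fingers":0.6},{"delta_pos":[0,0,-0.3],"angular":[0,0,0],"fingers":0.6}]'
python3 -c "
from rig import ctrl
from m import *
c=ctrl.capture('wrist');cv2.imwrite('pics/w3.png',c['pixels'])
s=ctrl.sense();print(s['eef_pos'],s['wrist_torque'],s['force'])"
```

```text
time_s: 6.25
eef_pos: [495.2, -36.1, 59.6]
ee_rot: [0.0, 0.707, 0.707, 0.0]
force: [-3.7, 1.6, 11.8]
grip_width: 0.651
grip_force: 36.1
[495.19322042 -36.06048595  59.5621847 ] [ 0.13646756  0.53589698 -0.07297433] [-4.46761527  0.59506228 11.66682762]
```

View pics/w3.png

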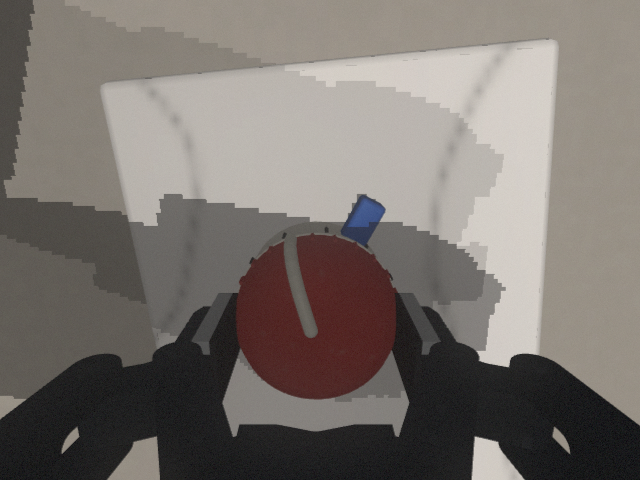

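The dial sits centred between the pads (centre (316,316)), the line's lower end is at (290,236) and the tab at (364,218). I add press, ease off the side force and begin winding clockwise.

```bash
python3 -m jog '[{"delta_pos":[-0.3,0,-0.4],"angular":[0,0,0],"fingers":0.6},{"delta_pos":[-0.3,0,-0.4],"angular":[0,0,0],"fingers":0.6}]'
python3 -m jog '[{"delta_pos":[0,0,0],"angular":[0,0,-0.05],"fingers":0.6},{"delta_pos":[0,0,0],"angular":[0,0,-0.1],"fingers":0.6},{"delta_pos":[0,0,0],"angular":[0,0,-0.15],"fingers":0.6},{"delta_pos":[0,0,0],"angular":[0,0,-0.15],"fingers":0.6}]'
python3 -c "
from rig import ctrl
s=ctrl.sense();print(s['eef_pos'],s['wrist_torque'],s['force'],s['joints'])"
```

```text
time_s: 6.55
eef_pos: [495.2, -36.1, 59.5]
ee_rot: [0.001, 0.707, 0.707, 0.0]
force: [-3.3, 1.4, 13.7]
grip_width: 0.65
grip_force: 36.5
time_s: 7.05
eef_pos: [495.2, -36.0, 59.5]
ee_rot: [0.001, 0.758, 0.652, 0.001]
force: [-4.1, 1.8, 13.8]
grip_width: 0.648
grip_force: 36.6
[495.16701101 -36.03990183  59.51306305] [ 0.2730872   0.58997586 -0.11957486] [-4.10732144  1.7998216  13.81984462] [-3.09176540e-01  4.93017598e-01  1.79300295e+00  1.97948282e-04
  8.53836358e-01 -1.58764356e-01]
```

```bash
python3 -m jog '[{"delta_pos":[-0.2,-0.1,-0.3],"angular":[0,0,0],"fingers":0.6},{"delta_pos":[-0.2,-0.1,-0.3],"angular":[0,0,-0.05],"fingers":0.6},{"delta_pos":[-0.2,-0.1,-0.3],"angular":[0,0,-0.1],"fingers":0.6},{"delta_pos":[-0.2,-0.1,-0.3],"angular":[0,0,-0.15],"fingers":0.6},{"delta_pos":[-0.2,-0.1,-0.3],"angular":[0,0,-0.15],"fingers":0.6}]'
cat > look.py <<'E'
import sys
from rig import ctrl
from m import *
c=ctrl.capture('wrist');cv2.imwrite(sys.argv[1],c['pixels'])
s=ctrl.sense();print(s['time_s'],s['eef_pos'],s['wrist_torque'],s['force'],s['joints'][5])
fit(c,(316,316))
E
python3 look.py pics/w4.png
```

```text
time_s: 7.68
eef_pos: [495.2, -36.0, 59.5]
ee_rot: [0.001, 0.805, 0.593, 0.001]
force: [-3.3, 3.6, 16.6]
grip_width: 0.653
grip_force: 37.0
7.725 [495.15280057 -35.99463304  59.49089189] [ 0.48168798  0.63316459 -0.03607892] [-4.47409121  3.48358054 17.62920856] -0.009501481493023264
centre [494.75463867 -37.82073212] R 33.211029052734375Traceback (most recent call last):
  File "look.py", line 6, in <module>
    fit(c,(316,316))
    ~~~^^^^^^^^^^^^^
  File "m.py", line 8, in fit
    kb=biggest(b,near);pts=np.array([ray(c,*p,zb+23)[:2] for p in kb.reshape(-1,2)])-C
  File "h.py", line 12, in biggest
    return max(cs,key=cv2.contourArea)
ValueError: max() iterable argument is empty
```

```bash
sed -i 's/<80/<190/' h.py; cat > look.py <<'E'
import sys,os
from h import *
import numpy as np,cv2
from rig import ctrl
C=np.array([495.2,-36.2]);f=sys.argv[1]
c=ctrl.capture('wrist');cv2.imwrite(f,c['pixels'])
s=ctrl.sense();print(round(s['time_s'],2),s['eef_pos'].round(2),s['wrist_torque'].round(3),s['force'].round(1),'q6',s['joints'][5].round(3))
R=np.array(c["R"]);t=np.array(c["t"]).ravel()
def az_of(mask,z,r0,r1):
    v,u=np.nonzero(mask);P=np.array([ray(c,a,b,z)[:2] for a,b in zip(u,v)])-C
    r=np.hypot(*P.T);P=P[(r>r0)&(r<r1)];m=P.mean(0);w=P/np.hypot(*P.T)[:,None];w=w.mean(0)
    return np.arctan2(w[1],w[0]),len(P),np.hypot(*w)
hs=cv2.cvtColor(c['pixels'],cv2.COLOR_BGR2HSV)
_,b=masks(c);ta,n,q=az_of(b,39,31,48);print("tab az",ta.round(3),n,q.round(3))
# line: unsaturated, not dark, enclosed by red (inside hull of largest red)
red=biggest(masks(c)[0]|0);M=np.zeros(b.shape,np.uint8);cv2.fillPoly(M,[cv2.convexHull(red)],255);M=cv2.erode(M,np.ones((5,5)))
w=cv2.inRange(hs,(0,0,55),(180,85,255))&M
la,n,q=az_of(w,56,18,28);print("line az",la.round(3),n,q.round(3),"dial",(4.55-((la-ta+np.pi)%(2*np.pi)-np.pi)).round(3))
E
python3 look.py pics/w5.png
```

```text
7.78 [495.14 -36.02  59.48] [ 0.519  0.608 -0.134] [-3.5  3.3 17.7] q6 -0.01
tab az 1.109 1077 0.997
line az 1.642 412 0.998 dial 4.016
```

View pics/w5.png

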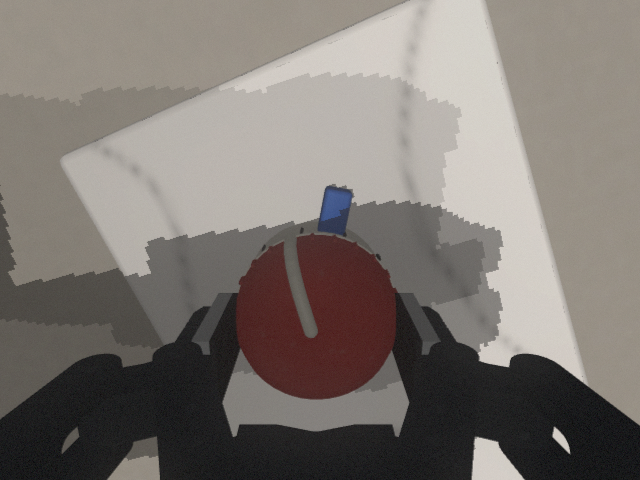

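The line still sits at (290,240) in the gripper view while the tab has moved to (337,210). So the dial turns (now about 4.02) and the base holds its azimuth of 1.11. I carry on winding.

```bash
python3 -m jog '[{"delta_pos":[0,0,0],"angular":[0,0,-0.07],"fingers":0.6},{"delta_pos":[0,0,0],"angular":[0,0,-0.14],"fingers":0.6},{"delta_pos":[0,0,0],"angular":[0,0,-0.21],"fingers":0.6},{"delta_pos":[0,0,0],"angular":[0,0,-0.28],"fingers":0.6},{"delta_pos":[0,0,0],"angular":[0,0,-0.35],"fingers":0.6},{"delta_pos":[0,0,0],"angular":[0,0,-0.4],"fingers":0.6},{"delta_pos":[0,0,0],"angular":[0,0,-0.4],"fingers":0.6}]' | grep force
python3 look.py pics/w6.png
```

```text
force: [-3.6, 3.9, 17.0]
grip_force: 37.0
8.7 [495.13 -35.87  59.48] [ 0.607  0.635 -0.036] [-3.   3.9 17.1] q6 0.39
tab az 1.097 1056 0.997
line az 1.241 412 0.998 dial 4.406
```

```bash
python3 -m jog '[{"delta_pos":[0,0,0],"angular":[0,0,-0.07],"fingers":0.6},{"delta_pos":[0,-0.1,0],"angular":[0,0,-0.14],"fingers":0.6},{"delta_pos":[0,-0.2,0],"angular":[0,0,-0.21],"fingers":0.6},{"delta_pos":[0,-0.2,0],"angular":[0,0,-0.28],"fingers":0.6},{"delta_pos":[0,-0.2,0],"angular":[0,0,-0.35],"fingers":0.6},{"delta_pos":[0,-0.2,0],"angular":[0,0,-0.42],"fingers":0.6},{"delta_pos":[0,-0.2,0],"angular":[0,0,-0.49],"fingers":0.6},{"delta_pos":[0,-0.2,0],"angular":[0,0,-0.5],"fingers":0.6}]' | grep force
python3 look.py pics/w7.png
```

```text
force: [-3.4, 6.1, 16.3]
grip_force: 37.0
9.75 [495.2  -35.75  59.5 ] [1.016 0.497 0.034] [-2.6  5.4 18.6] q6 0.891
tab az 1.084 1028 0.997
line az 0.737 404 0.998 dial 4.898
```

```bash
python3 -m jog '[{"delta_pos":[-0.1,0.2,0],"angular":[0,0,-0.06],"fingers":0.6},{"delta_pos":[-0.2,0.4,0],"angular":[0,0,-0.12],"fingers":0.6},{"delta_pos":[-0.2,0.6,0],"angular":[0,0,-0.18],"fingers":0.6},{"delta_pos":[-0.2,0.6,0],"angular":[0,0,-0.24],"fingers":0.6},{"delta_pos":[-0.2,0.6,0],"angular":[0,0,-0.3],"fingers":0.6},{"delta_pos":[-0.2,0.6,0],"angular":[0,0,-0.36],"fingers":0.6},{"delta_pos":[-0.2,0.6,0],"angular":[0,0,-0.4],"fingers":0.6},{"delta_pos":[-0.2,0.6,0],"angular":[0,0,-0.4],"fingers":0.6}]' | grep force
python3 look.py pics/w8.png
```

```text
force: [-1.4, 3.1, 16.5]
grip_force: 36.8
10.8 [495.29 -35.57  59.5 ] [ 0.582  0.284 -0.072] [-1.3  3.7 16.3] q6 1.291
tab az 1.068 976 0.997
line az 0.327 408 0.998 dial 5.291
```

```bash
python3 -m jog '[{"delta_pos":[-0.1,0.1,0],"angular":[0,0,-0.06],"fingers":0.6},{"delta_pos":[-0.1,0.2,0],"angular":[0,0,-0.12],"fingers":0.6},{"delta_pos":[-0.1,0.3,0],"angular":[0,0,-0.18],"fingers":0.6},{"delta_pos":[-0.1,0.3,0],"angular":[0,0,-0.24],"fingers":0.6},{"delta_pos":[-0.1,0.3,0],"angular":[0,0,-0.3],"fingers":0.6},{"delta_pos":[-0.1,0.3,0],"angular":[0,0,-0.36],"fingers":0.6},{"delta_pos":[-0.1,0.3,0],"angular":[0,0,-0.4],"fingers":0.6},{"delta_pos":[-0.1,0.3,0],"angular":[0,0,-0.4],"fingers":0.6}]' | grep force
python3 look.py pics/w9.png
```

```text
force: [-0.4, 2.6, 14.4]
grip_force: 36.6
11.85 [495.41 -35.53  59.53] [ 0.292  0.187 -0.117] [-0.2  3.  14.6] q6 1.692
tab az 0.998 523 0.997
line az -0.083 402 0.998 dial 5.63
```

```bash
python3 -m jog '[{"delta_pos":[0,0,0],"angular":[0,0,-0.03],"fingers":0.6},{"delta_pos":[0,0,0],"angular":[0,0,-0.06],"fingers":0.6},{"delta_pos":[0,0,0],"angular":[0,0,-0.06],"fingers":0.6}]' | grep force
python3 look.py pics/w10.png
```

```text
force: [-0.1, 1.0, 13.8]
grip_force: 36.5
12.28 [495.53 -35.77  59.54] [0.037 0.125 0.03 ] [ 0.3  0.4 14. ] q6 1.752
tab az 0.934 506 0.997
line az -0.153 403 0.998 dial 5.638
```

View pics/w10.png

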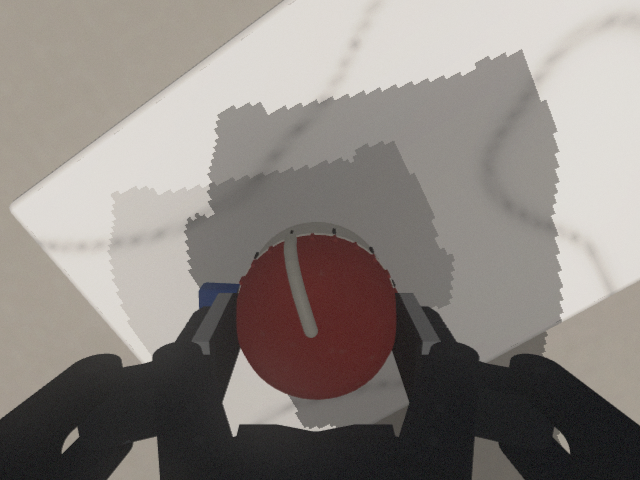

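The tab is at the left edge, (200–238, 284–308), partly hidden by a finger, so its centroid angle is biased. I use its free side edge instead.

```bash
cat > tab.py <<'E'
from h import *
from rig import ctrl
C=np.array([495.2,-36.2])
def tabedge(c):
    _,b=masks(c);k=biggest(b,(316,316)).reshape(-1,2)
    P=np.array([ray(c,*p,39)[:2] for p in k])-C;r=np.hypot(*P.T);a=np.arctan2(P[:,1],P[:,0])
    # clockwise long side: offset 5 mm from the tab's mid line
    s=(r>36)&(r<45);i=[np.argmin(np.where(s&(abs(r-q)<1.0),a,9)) for q in (37,39,41,43,44)]
    ta=[a[j]+np.arcsin(5/r[j]) for j in i];print("r max",r.max().round(1),"tab az from cw side",np.round(ta,3),"mean",np.mean(ta).round(3))
if __name__=="__main__":
    import pickle
    tabedge(pickle.load(open("c2.pkl","rb")));tabedge(ctrl.capture("wrist"))
E
python3 tab.py
```

```text
r max 45.8 tab az from cw side [1.099 1.1   1.1   1.101 1.107] mean 1.101
r max 44.9 tab az from cw side [0.963 0.964 0.97  0.985 1.008] mean 0.978
```

```bash
python3 - <<'E'
from h import *
import pickle
from rig import ctrl
for n in (8,9,10):
    _,b=masks({"pixels":cv2.imread(f"pics/w{n}.png")});k=biggest(b,(316,316)).reshape(-1,2);print(n,"u",k[:,0].min(),k[:,0].max(),"v",k[:,1].min(),k[:,1].max())
C=np.array([495.2,-36.2])
c2=pickle.load(open("c2.pkl","rb"));c=ctrl.capture("wrist")
for nm,cc,p in (("c2",c2,(299,149)),("now",c,(290.5,236))):
    q=ray(cc,*p,46)[:2]-C;print(nm,"line end r",np.hypot(*q),"az",np.arctan2(q[1],q[0]))
s=ctrl.sense();print(s["joints"][5],s["force"])
E
```

```text
8 u 205 252 v 246 282
9 u 199 238 v 283 307
10 u 199 238 v 283 307
c2 line end r 30.06285460007974 az 1.8693688846477616
now line end r 31.110889923377787 az -0.20762563113268118
1.751445858389047 [-0.01436501  0.77531059 14.05998885]
```

The tab is at the same pixels in w9 and w10 although the gripper turned 0.06 rad. So the stop is reached, and the base has gone round only about 0.12 rad (5 to 6 mm at the tab). I restore the press and turn back 1.21 rad.

```bash
python3 -m jog '[{"delta_pos":[0,0,-0.25],"angular":[0,0,0],"fingers":0.6},{"delta_pos":[0,0,-0.25],"angular":[0,0,0.05],"fingers":0.6},{"delta_pos":[0,0,-0.25],"angular":[0,0,0.11],"fingers":0.6},{"delta_pos":[0,0,-0.25],"angular":[0,0,0.17],"fingers":0.6},{"delta_pos":[0,0,-0.25],"angular":[0,0,0.23],"fingers":0.6},{"delta_pos":[0,0,-0.25],"angular":[0,0,0.29],"fingers":0.6},{"delta_pos":[0,0,-0.25],"angular":[0,0,0.35],"fingers":0.6},{"delta_pos":[0,0,-0.25],"angular":[0,0,0.4],"fingers":0.6},{"delta_pos":[0,0,-0.25],"angular":[0,0,0.4],"fingers":0.6}]' | grep force
python3 look.py pics/w11.png; python3 tab.py | tail -1
```

```text
force: [-1.9, 1.1, 16.8]
grip_force: 36.9
13.55 [495.4  -35.77  59.49] [0.061 0.339 0.081] [-2.1  1.1 17.9] q6 1.351
tab az 1.003 993 0.996
line az 0.256 403 0.998 dial 5.297
r max 45.3 tab az from cw side [0.971 0.977 1.013 1.032 1.031] mean 1.005
```

```bash
python3 -m jog '[{"delta_pos":[0,0,0],"angular":[0,0,0.06],"fingers":0.6},{"delta_pos":[0,0,0],"angular":[0,0,0.12],"fingers":0.6},{"delta_pos":[0,0,0],"angular":[0,0,0.18],"fingers":0.6},{"delta_pos":[0,0,0],"angular":[0,0,0.24],"fingers":0.6},{"delta_pos":[0,0,0],"angular":[0,0,0.3],"fingers":0.6},{"delta_pos":[0,0,0],"angular":[0,0,0.36],"fingers":0.6},{"delta_pos":[0,0,0],"angular":[0,0,0.4],"fingers":0.6},{"delta_pos":[0,0,0],"angular":[0,0,0.4],"fingers":0.6}]' | grep force
python3 look.py pics/w12.png; python3 tab.py | tail -1
```

```text
force: [-3.9, -0.5, 17.6]
grip_force: 36.9
14.65 [495.29 -35.87  59.47] [-0.074  0.511  0.053] [-2.3  0.2 17.9] q6 0.951
tab az 1.021 1023 0.997
line az 0.666 407 0.998 dial 4.906
r max 45.7 tab az from cw side [1.009 1.034 1.049 1.031 1.037] mean 1.032
```

```bash
python3 -m jog '[{"delta_pos":[0,0,0],"angular":[0,0,0.06],"fingers":0.6},{"delta_pos":[0,0,0],"angular":[0,0,0.12],"fingers":0.6},{"delta_pos":[0,0,0],"angular":[0,0,0.18],"fingers":0.6},{"delta_pos":[0,0,0],"angular":[0,0,0.24],"fingers":0.6},{"delta_pos":[0,0,0],"angular":[0,0,0.3],"fingers":0.6},{"delta_pos":[0,0,0],"angular":[0,0,0.36],"fingers":0.6},{"delta_pos":[0,0,0],"angular":[0,0,0.38],"fingers":0.6},{"delta_pos":[0,0,0],"angular":[0,0,0.38],"fingers":0.6}]' | grep force
python3 look.py pics/w13.png; python3 tab.py | tail -1
```

```text
force: [-2.5, -0.3, 17.7]
grip_force: 36.9
15.75 [495.22 -35.94  59.47] [-0.155  0.593  0.104] [-3.5 -0.5 18.3] q6 0.571
tab az 1.034 1025 0.997
line az 1.052 415 0.998 dial 4.532
r max 46.0 tab az from cw side [1.03  1.038 1.039 1.041 1.04 ] mean 1.038
```

View pics/w13.png

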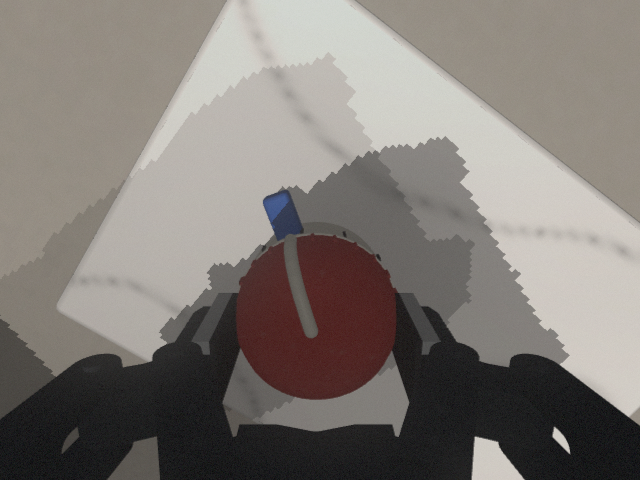

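The line's lower end at (291,238) now meets the inner end of the tab at (291,236). The rim-end and stop-referenced estimates give about 4.6, so I turn 0.05 more, hold, ease the press and release.

```bash
python3 -m jog '[{"delta_pos":[0,0,0],"angular":[0,0,0.05],"fingers":0.6},{"delta_pos":[0,0,0],"angular":[0,0,0.05],"fingers":0.6},{"delta_pos":[0.1,0,0.3],"angular":[0,0,0.05],"fingers":0.6},{"delta_pos":[0.1,0,0.6],"angular":[0,0,0.05],"fingers":0.6},{"delta_pos":[0.1,0,0.7],"angular":[0,0,0.05],"fingers":0.6}]' | grep -E "force"
python3 look.py pics/w14.png
python3 -m jog '[{"delta_pos":[0,0,0],"angular":[0,0,0],"fingers":0.8},{"delta_pos":[0,0,0],"angular":[0,0,0],"fingers":1},{"delta_pos":[0,0,0],"angular":[0,0,0],"fingers":1},{"delta_pos":[0,0,0],"angular":[0,0,0],"fingers":1},{"delta_pos":[0,0,0],"angular":[0,0,0],"fingers":1},{"delta_pos":[0,0,20],"angular":[0,0,0],"fingers":1},{"delta_pos":[0,0,60],"angular":[0,0,0],"fingers":1},{"delta_pos":[0,0,110],"angular":[0,0,0],"fingers":1},{"delta_pos":[0,0,110],"angular":[0,0,0],"fingers":1},{"delta_pos":[0,0,110],"angular":[0,0,0],"fingers":1}]'
python3 - <<'E'
from rig import ctrl;from m import *
c=ctrl.capture("wrist");pickle.dump(c,open("c15.pkl","wb"))
k=biggest(cv2.morphologyEx(masks(c)[0],cv2.MORPH_CLOSE,np.ones((9,9))));(u,v),r=cv2.minEnclosingCircle(k);print(u,v,r)
fit(c,np.array([u,v]))
u,v=int(u),int(v);x0,y0=max(u-90,0),max(v-100,0);print(x0,y0)
cv2.imwrite("pics/w15.png",cv2.resize(c["pixels"][y0:y0+150,x0:x0+180],None,fx=4,fy=4,interpolation=2))
E
```

```text
force: [-0.2, -2.2, 9.8]
grip_force: 35.7
16.48 [495.2  -35.96  59.6 ] [-0.248  0.145  0.087] [-1.1 -1.6 10.3] q6 0.521
tab az 1.034 1037 0.997
line az 1.103 412 0.998 dial 4.481
time_s: 17.73
eef_pos: [493.8, -35.3, 167.5]
ee_rot: [-0.0, 0.932, 0.362, -0.0]
force: [0.4, -0.1, 1.1]
grip_width: 1.0
grip_force: 0.0
317.758544921875 235.74612426757812 49.53683853149414
centre [494.68099976 -36.33578491] R 30.86667251586914
tab r 30.501617328648038 45.90014102947172 az 1.0290095857369108 end [518.40171274   3.07649459]
line n 138 az 1.0948923757890225 spread [1.00813015 1.19223068] dial 4.484117209947888
227 135
```

View pics/w15.png

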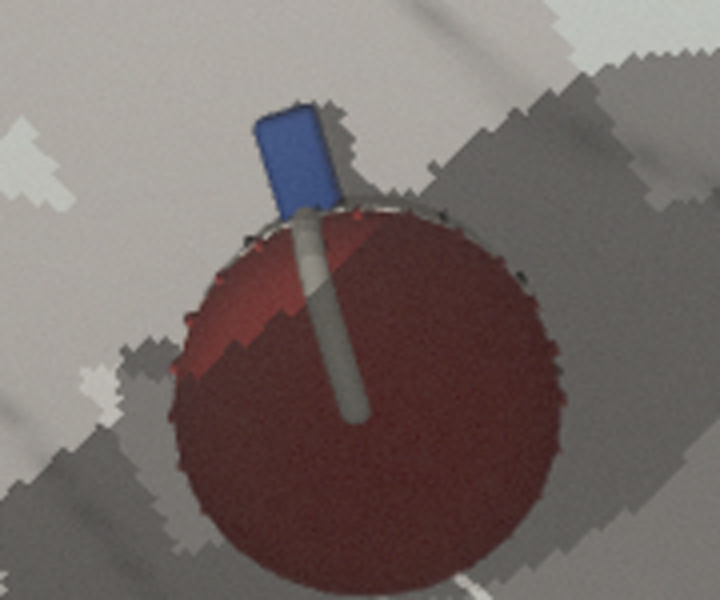

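```bash
python3 - <<'E'
from h import *;import pickle
c=pickle.load(open("c15.pkl","rb"));C=np.array([494.7,-36.3])
for v in(214,218):
    q=ray(c,227+306/4,135+v/4,46)[:2]-C;a=np.arctan2(q[1],q[0]);print(np.hypot(*q),a,4.55-(a-1.029))
from rig import ctrl;s=ctrl.sense();print(s["force"],s["dq"].round(4),s["time_s"]);print(ctrl.finish_job())
E
```

```text
30.785134965954704 1.0359366675411072 4.5430633324588925
30.20618180056689 1.0419148251608046 4.537085174839195
[0.99448757 0.75835403 0.04463845] [-0.0009  0.0099  0.0004  0.0006  0.0024 -0.0014] 17.775
the job is handed in; nothing more can be done
None
```

I wound the dial to its end stop, turned it back to about 4.54 rad (target 4.55), let go and handed the job in; at the stop the base slipped by about 0.07 rad, leaving the tab about 3 mm from its start (limit 15 mm), and the judge's verdict was not shown.

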